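# Lay the table easel flat

## Robot

A 6-joint arm with a two-finger parallel gripper is mounted at the origin on a cart in front of the work surface, level with it; the furniture and walls round the work are solid. World frame = base frame: x ahead of the robot, y to its left, z up, the work surface at z = 0. Lengths are in m, angles in rad, forces in N, time in s.
With the tool pointing down it reaches from about 0.35 to 0.975 m from the base axis. Payload 4.9 kg.
Tool frame: the origin (TCP) lies at the very end of the fingers, on their centre line; the grasp point (between the pads) lies 19 mm behind it (manip.hold_point_z is the distance from the TCP to the grasp point, in m); z points along the fingers, x is the direction in which the jaws open and shut, and the axes are right-handed (so a half turn about z gives the same grasp; the last joint's range is limited). The gripper opens to 85 mm and grips with 20 to 120 N. Pads are 22 mm wide; open, the fingers measure 114 mm over their backs; the gripper's body (76 mm by 85 mm) begins 54 mm behind the grasp point. The pads swing forward as they close: fully open they stand 13 mm farther back than shut.
Start: joints at [-1.278, 0.053, 1.613, -0, 1.476, -0.119], TCP at [0.25, -0.573, 0.203] pointing down, gripper open.
Joint ranges: [-3.01, 3.01], [-1.01, 2.22], [0.06, 2.58], [-1.02, 4.17], [0.09, 2.62], [-3.14, 3.14]. Speed limits (rad/s): [2.57, 2.57, 3.14, 3.14, 3.14, 3.14].

## Interface

Orientations are given as a unit quaternion [w, x, y, z].
In Python, from plant import manip gives the robot as it stands.
- The arm moves only by the shell command python3 -m handwheel 'ROWS' [OPENING]. ROWS is JSON, a list of rows, each an object of numbers: "dx", "dy", "dz": the shift along the tool's x, y, z in m; "ax", "ay", "az": the turn, a rotation vector about the tool's x, y, z in rad. In form: [{"dx": .., "dy": .., "dz": .., "ax": .., "ay": .., "az": ..}, ...]. A call has 1 to 5 rows; each row is the pose to reach, as a shift and turn from the pose commanded when the call began, along the tool's axes at that moment; what a row does not reach only later rows make up. A row lasts 1/8 s, in which the tool goes at most 62.5 mm and 10.7 degrees, less where a joint would pass 70% of its speed; a pose out of reach is approached as far as the arm can. A call with a gripper value outside its range is refused whole. OPENING is the closure in counts, from 0 (fully open) to 255 (shut), set as the call begins (- or left out, the last holds). The fingers move at their own pace and stop on an object; the grip force is fixed at half the most. Time passes only in rows, so rows that repeat a pose let the fingers close. It gives the time, the measured TCP pose, the force and the opening at its end, in the units of the state.
- manip.state(): the state, without advancing time (a new reading comes with each control period).
- manip.grab_frame(name): name is "scene" or "top" or "wrist"; returns a dict with "image" (480x640x3 uint8, blue, green, red), "z_map" (480x640 float32, m along the optical axis (not along the pixel's ray), 0 where there is no reading), "K" (3x3 intrinsics, pixels), "xyz" and "rotation" of the camera in the world. Camera axes: x right, y up, looking along -z (the intrinsics and any distortion apply to the point x, -y, -z); pixel columns grow to the right and rows downward; lengths in m; the calibration is good to about 2 mm. A picture is of the moment at which its call begins.
- manip.job_done(): hands the job in, once; it reports no verdict.
The state is a dict: "time": time; "joint_pos": joint angles; "joint_vel": joint speeds; "joint_efforts": joint torques, N m; "tool_pos": TCP position; "tool_rot": TCP orientation; "contact_force": force on the tool from outside, world axes, zero at the start; "ft_torque": the same for the moment, N m; "gripper_width": opening from 0.0 (shut) to 1.0 (fully open).
Only numpy, scipy, OpenCV 4.12 (cv2) and the standard library are available. Lean on these libraries where they do the work, as an engineer would, in place of code of your own. Each camera call takes 0.05 s, during which the arm holds its last target.

## Task

Lay the small table easel flat for a watercolour wash: with the fingertips press down the red pad of its ratchet pawl all the way to its stop, so that the hook swings clear of the brass teeth, then push the black-sleeved top bar over and down until the wooden frame lies fully down on its two rests, and leave it so with the pawl still free. Everything is done by pressing and pushing: do not grip anything, do not raise the frame, and leave the blue paint tube, the teal jar and the eraser where they lie.

Things in the scene. Friction and masses are not known exactly. Their poses are not given: they have to be found in the camera images.
- easel: fixed base: wooden board 18 mm thick screwed to the table. Origin on the table top below the middle of the hinge; x from the hinge towards the top bar as it lies flat, y along the hinge, z up. Board: x -110 to 160, y -120 to 95 mm. Hinge axis parallel to y, 55 mm above the origin. The frame's rests: x 112, y +-70 mm, 49 mm high. Toothed brass quadrant, radius 60 mm, on the hinge at y -90 mm.
- tilt_arm (a joint): tilt of the wooden frame: 0 = 50 degrees above level, grows as it is pushed down, 0.873 = level on its rests (stop). Starts at 0.17 to 0.27. A stiff hinge (0.45 N m of friction: 3 to 5 N at the top bar) keeps it where it is left. While the pawl is engaged its teeth (14 degrees apart) block it going down, at about 0.28 from these starts.
- top_bar (a point): middle of the frame's top bar, on the bar's axis: a round bar parallel to the hinge, 130 mm from the hinge axis, with a black rubber sleeve 110 mm long and 16 mm in diameter. It moves on an arc of 130 mm radius about the hinge; when level its axis is 55 mm above the table.
- pawl (a joint): ratchet pawl, a steel rocker with a hook over the teeth and a red pad at the tail: 0 engaged, 0.46 fully free (pad down, hook up). A stiff pivot with no spring: pressing the pad down takes about 3 N, more at the stop, and the pawl stays where it is left. The hook is clear of the teeth above about 0.2.
- pawl_pad (a point): centre of the upper face of the pawl's red pad, 24 mm (easel x) by 28 mm (easel y), 8 mm thick. Engaged it lies at easel x -92 mm, y -90 mm, 120 mm above the table; pressed fully down it sinks by about 20 mm. The pawl pivot is 42 mm from it towards +x.
- tube_blue: lying paint tube with a blue band, 40 x 138 x 31 mm, origin under its middle, long axis y; bystander on the easel's +y side
- jar_teal: closed paint jar with a black lid and a teal band, 58 mm across, 66 mm high, origin at the centre of its underside; bystander on the easel's -y side
- eraser: eraser in a blue sleeve, 25 x 48 x 14 mm, origin at the centre of its underside; bystander near the front +y corner of the easel

How it is judged:
On the way, in this order (a step that is already met when the one before it is completed fails the run):
1. the pawl is pressed free and stays free while the frame is still up (value of joint pawl above 0.32 rad and value of joint tilt_arm below 0.4 rad), for 0.2 s.
2. the frame is pushed down onto its rests (value of joint tilt_arm above 0.82 rad), for 0.2 s.
At the end, for the whole second after the job is handed in: The frame is down on its rests (tilt_arm above 0.82 of 0.873, within 7 mm at the top bar) and at rest, the pawl is still free (above 0.32 of 0.46), and the tube, jar and eraser lie within 25 mm of where they were (value of joint tilt_arm above 0.82 rad and value of joint pawl above 0.32 rad and velocity of joint tilt_arm between -0.05 and 0.05 rad/s and distance of each of tube_blue, jar_teal, eraser from where it was at the start of the episode below 0.025 m); the robot touches nothing.
It fails at once if the frame is forced down past engaged teeth (value of joint tilt_arm above 0.45 rad and value of joint pawl below 0.12 rad).
It fails at once if the frame is raised (value of joint tilt_arm below 0.08 rad).
It fails at once if the blue tube is moved or lifted (distance of tube_blue from where it was at the start of the episode above 0.025 m).
It fails at once if the teal jar is moved or lifted (distance of jar_teal from where it was at the start of the episode above 0.025 m).
It fails at once if the eraser is moved or lifted (distance of eraser from where it was at the start of the episode above 0.025 m).
It also fails if it takes over 48 s, if anything falls off the work surface, if the arm or the gripper's body presses on something with over 40 N, if the wrist force passes 120 N, or if a joint passes its speed limit or range.

## Working session

There is one attempt and no reset: what is moved stays moved. The work goes in short steps, Python scripts to look and compute and a shell command to move; the robot and the scene stay as the last step left them, time stands still between calls to the robot, and variables do not carry over. Pictures are saved under pics/ and viewed, and the job is handed in when it is done.

```bash
mkdir -p pics; ls
python3 - <<'E'
from plant import manip
import cv2
print(manip.state())
for n in ("scene","top"):
    f=manip.grab_frame(n); cv2.imwrite(f"pics/{n}0.png",f["image"]); print(n,f["K"],f["xyz"],f["rotation"])
E
```

```text
pics
{'time': 0.0, 'joint_pos': array([-1.27802376e+00,  5.33665030e-02,  1.61429565e+00, -3.23640750e-06,
        1.47598607e+00, -1.19009496e-01]), 'joint_vel': array([ 0.00024777, -0.00067707,  0.00054077, -0.00078744, -0.00036176,
        0.00064065]), 'joint_efforts': array([-8.26637206e-04, -3.93675971e+01, -3.70178890e+01, -1.89704037e-04,
        6.92932677e-03,  3.01460030e-07]), 'tool_pos': array([ 0.24994867, -0.57210383,  0.20135611]), 'tool_rot': array([-6.59715627e-04,  8.36732294e-01, -5.47611187e-01, -7.88108913e-04]), 'contact_force': array([-0.5090102 , -0.33156282,  0.67373622]), 'ft_torque': array([-0.01145844,  0.0787213 , -0.00346774]), 'gripper_width': 1.001557732730673}
scene [[444.32917299   0.         322.31424548]
 [  0.         444.32917299 236.91495495]
 [  0.           0.           1.        ]] [0.14556345 0.72966508 0.46721038] [-0.22483732 -0.13196529  0.52642677  0.80926398]
top [[443.16999308   0.         315.22512124]
 [  0.         443.16999308 246.00382242]
 [  0.           0.           1.        ]] [0.48100229 0.05268075 1.00019569] [-0.70490424 -0.01049594  0.02196005  0.70888476]
```

View pics/scene0.png

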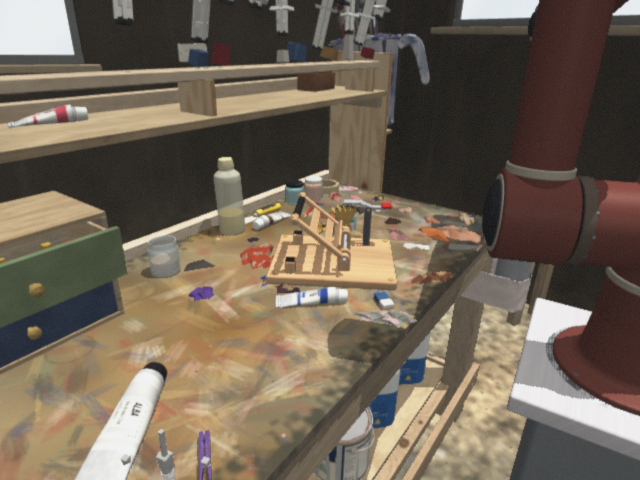

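View pics/top0.png

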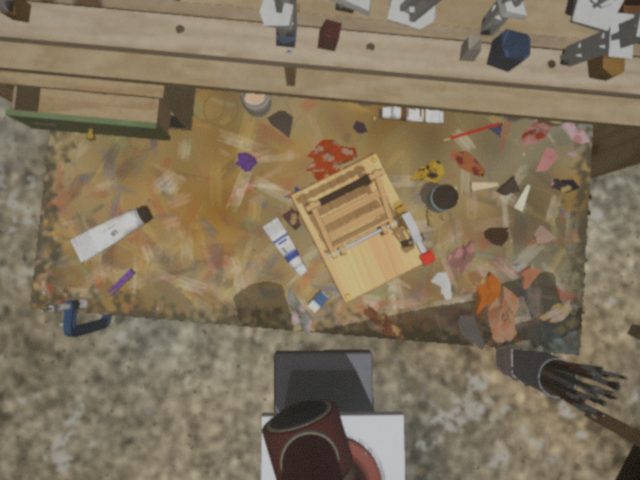

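The top view shows the red pad at (428,258), the black bar at about (342,190), the board between (295,195), (375,157), (425,262) and (347,300), and the jar at (442,197). Next I measure these.

```bash
cat > h.py <<'E'
import numpy as np,cv2
from plant import manip
from scipy.spatial.transform import Rotation as R
def cloud(f):
    z=f["z_map"];K=f["K"];v,u=np.mgrid[:480,:640]
    P=np.stack([(u-K[0,2])/K[0,0]*z,-(v-K[1,2])/K[1,1]*z,-z],-1)
    return P@R.from_quat(np.roll(f["rotation"],-1)).as_matrix().T+f["xyz"]
E
python3 - <<'E'
from h import *
f=manip.grab_frame("top");P=cloud(f);im=f["image"]
cv2.imwrite("pics/top_crop.png",cv2.resize(im[140:315,260:480],None,fx=3.4,fy=3.4,interpolation=cv2.INTER_CUBIC))
b,g,r=[im[...,i].astype(int) for i in range(3)]
win=np.zeros((480,640),bool);win[140:315,260:480]=1
red=win&(r>150)&(g<70)&(b<70)&(P[...,2]>.08)
p=P[red];print("red",len(p),p.mean(0),p.min(0),p.max(0))
# board outline by height
brd=win&(P[...,2]>.012)&(P[...,2]<.024)
n,l,s,c=cv2.connectedComponentsWithStats(brd.astype(np.uint8));k=1+s[1:,4].argmax()
q=P[l==k];print("board z",np.median(q[:,2]))
m=win&(P[...,2]>.012)
n,l,s,c=cv2.connectedComponentsWithStats(m.astype(np.uint8))
for i in range(1,n):
    if s[i,4]>30: print(s[i],P[l==i].mean(0),P[l==i][:,2].max())
rect=cv2.minAreaRect(q[:,:2].astype(np.float32)*1000);print(rect,cv2.boxPoints(rect))
dark=win&(r<60)&(g<60)&(b<60)&(P[...,2]>.08)
n,l,s,c=cv2.connectedComponentsWithStats(dark.astype(np.uint8))
for i in range(1,n):
    if s[i,4]>20:
        t=P[l==i];print("dark",s[i],t.mean(0),np.linalg.svd(t-t.mean(0),full_matrices=False)[2][0],t.min(0),t.max(0))
E
```

```text
red 88 [ 0.49902188 -0.18469476  0.12000809] [ 0.4863261  -0.19640272  0.11580175] [ 0.51035761 -0.17239994  0.12393688]
board z 0.017363683532239826
[329 143   9  12  39] [ 0.74814426 -0.00465447  0.01393754] 0.018884436617484845
[317 151  13  13  69] [0.72181788 0.0183694  0.04291458] 1.0001956921050386
[338 151  10  11  33] [ 0.71172782 -0.01841436  0.07334641] 1.0001956921050386
[  291   154   145   149 11734] [ 0.56137707 -0.06223924  0.05139192] 1.0001956921050386
[426 185  33  29 726] [ 0.6244121  -0.23556313  0.05897196] 1.0001956921050386
[273 231  35  45 634] [0.51038478 0.09219148 0.02709027] 1.0001956921050386
[310 293  19  19 125] [0.40413261 0.02938381 0.02156279] 1.0001956921050386
((566.9615478515625, -64.61061096191406), (269.93212890625, 214.66575622558594), 26.25998306274414) [[ 398.43567   -28.070004]
 [ 493.41345  -220.58133 ]
 [ 735.4874   -101.151215]
 [ 640.50964    91.36011 ]]
```

View pics/top_crop.png

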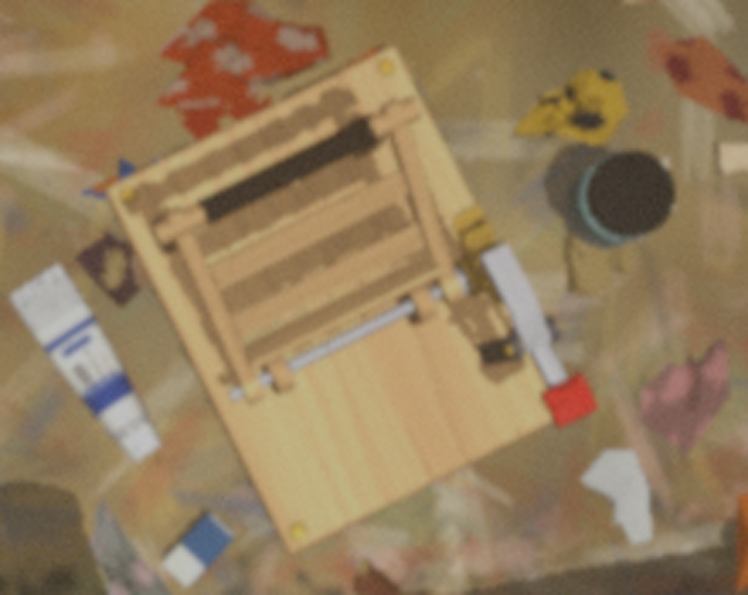

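```bash
cat >> h.py <<'E'
def d(target):
    s=manip.state();Rt=R.from_quat(np.roll(s["tool_rot"],-1)).as_matrix()
    print("t",s["time"],"tcp",s["tool_pos"].round(4),"F",s["contact_force"].round(1),"w",round(s["gripper_width"],3),"tool shift mm",(Rt.T@(np.array(target)-s["tool_pos"])*1000).round(1))
yaw=np.radians(26.26);O=np.array([.539,-.0645])
def e2w(x,y,z): return np.array([O[0]+x*np.cos(yaw)-y*np.sin(yaw),O[1]+x*np.sin(yaw)+y*np.cos(yaw),z])
E
python3 -c "
from h import *
print(e2w(-.092,-.09,.12)); d([.4975,-.1855,.160])"
```

```text
[ 0.49631488 -0.18591656  0.12      ]
t 0.15 tcp [ 0.25   -0.5722  0.2017] F [-0.1  0.6 -0.7] w 1.002 tool shift mm [-255.3 -381.6   42.1]
```

```bash
python3 -m handwheel '[{"dx":-0.03,"dy":-0.045},{"dx":-0.06,"dy":-0.09},{"dx":-0.09,"dy":-0.135},{"dx":-0.12,"dy":-0.18},{"dx":-0.15,"dy":-0.225}]' 255
python3 -m handwheel '[{"dx":-0.03,"dy":-0.045},{"dx":-0.06,"dy":-0.09},{"dx":-0.09,"dy":-0.135},{"dx":-0.105,"dy":-0.156},{"dx":-0.105,"dy":-0.156}]'
python3 - <<'E'
from h import *
d([.4975,-.1855,.130])
f=manip.grab_frame("wrist");cv2.imwrite("pics/w1.png",f["image"])
f=manip.grab_frame("top");cv2.imwrite("pics/t1.png",cv2.resize(f["image"][140:315,260:480],None,fx=3,fy=3))
E
```

```text
t 0.15 tcp [ 0.25   -0.5722  0.2017] F [-0.1  0.6 -0.7] w 1.002 tool shift mm [-255.2 -381.6   72.1]invalid input at $[0]: expected keys dx, dy, dz, ax, ay, az
invalid input at $[0]: expected keys dx, dy, dz, ax, ay, az
```

View pics/w1.png

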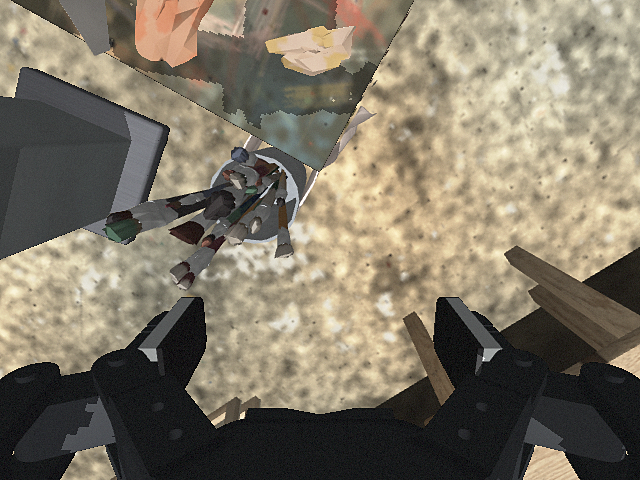

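View pics/t1.png

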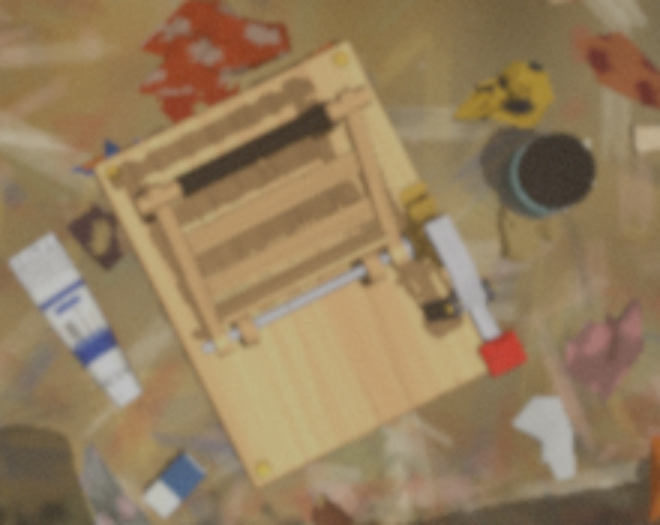

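The wrist view shows the open fingers over the floor beside the bench, and the scene is unchanged. The moves were refused because every row needs all six keys.

```bash
python3 -m handwheel '[{"dx":-0.03,"dy":-0.045,"dz":0,"ax":0,"ay":0,"az":0},{"dx":-0.06,"dy":-0.09,"dz":0,"ax":0,"ay":0,"az":0},{"dx":-0.09,"dy":-0.135,"dz":0,"ax":0,"ay":0,"az":0},{"dx":-0.12,"dy":-0.18,"dz":0,"ax":0,"ay":0,"az":0},{"dx":-0.15,"dy":-0.225,"dz":0,"ax":0,"ay":0,"az":0}]' 255
python3 -m handwheel '[{"dx":-0.03,"dy":-0.045,"dz":0,"ax":0,"ay":0,"az":0},{"dx":-0.06,"dy":-0.09,"dz":0,"ax":0,"ay":0,"az":0},{"dx":-0.09,"dy":-0.135,"dz":0,"ax":0,"ay":0,"az":0},{"dx":-0.105,"dy":-0.156,"dz":0,"ax":0,"ay":0,"az":0},{"dx":-0.105,"dy":-0.156,"dz":0,"ax":0,"ay":0,"az":0}]'
python3 - <<'E'
from h import *
d([.4975,-.1855,.130])
f=manip.grab_frame("wrist");cv2.imwrite("pics/w2.png",f["image"])
f=manip.grab_frame("scene");cv2.imwrite("pics/s2.png",cv2.resize(f["image"][150:330,220:460],None,fx=3,fy=3))
E
```

```text
time: 0.88
tool_pos: [0.397, -0.3437, 0.2026]
tool_rot: [-0.0, 0.837, -0.548, 0.0]
contact_force: [0.9, -0.2, 0.4]
gripper_width: -0.002
time: 1.5
tool_pos: [0.4977, -0.1851, 0.2025]
tool_rot: [0.0, 0.838, -0.546, -0.0]
contact_force: [-0.4, -0.1, -0.1]
gripper_width: 0.0
t 1.5 tcp [ 0.4977 -0.1851  0.2025] F [-0.4 -0.1 -0.1] w 0.0 tool shift mm [ 0.2  0.4 72.5]
```

View pics/w2.png

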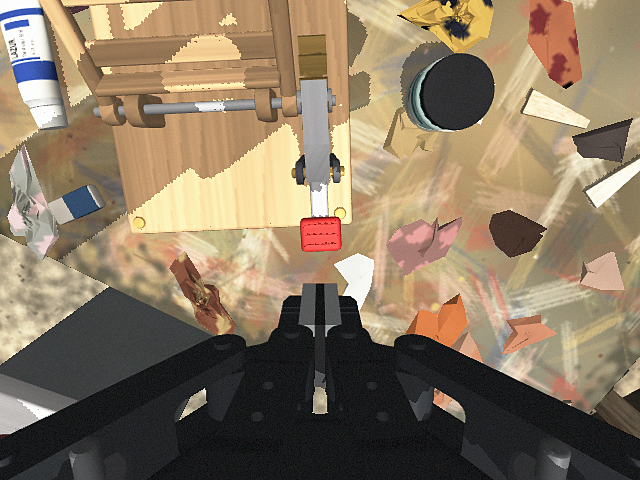

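View pics/s2.png

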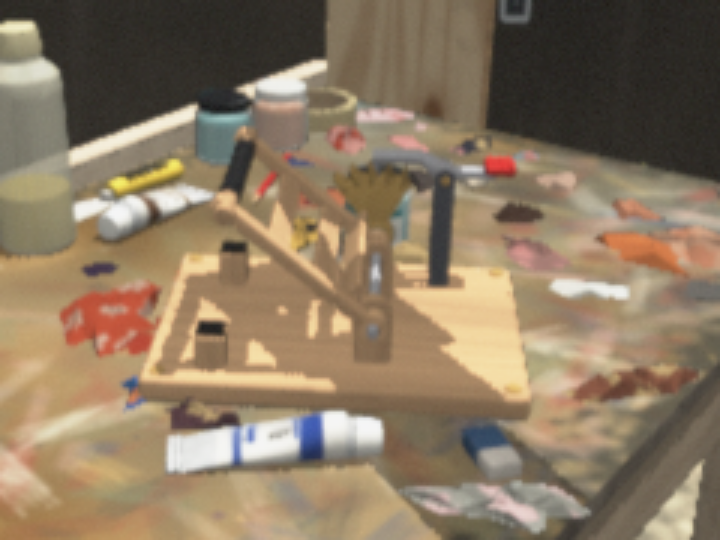

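The wrist view shows the red pad at (321,235), in line with the closed fingers at (320,290). I'll take its position from the wrist depth as a check.

Run:
```python
from h import *
f=manip.grab_frame("wrist");P=cloud(f);im=f["image"].astype(int)
m=(im[...,2]>150)&(im[...,1]<80)&(im[...,0]<80)&(P[...,2]>.09)&(P[...,2]<.14)
p=P[m];print(m.sum(),np.median(p,0),p.min(0),p.max(0))
E=P-np.r_[O,0];x=E[...,0]*np.cos(yaw)+E[...,1]*np.sin(yaw);y=-E[...,0]*np.sin(yaw)+E[...,1]*np.cos(yaw)
print("pad easel",np.median(x[m]),np.median(y[m]),x[m].min(),x[m].max(),y[m].min(),y[m].max())
```

```text
425 [ 0.49983298 -0.1849406   0.1202807 ] [ 0.48221563 -0.20213209  0.11698499] [ 0.51261872 -0.17012972  0.12266626]
pad easel -0.08906687757533213 -0.09014301977296767 -0.10344858159211529 -0.07948251125757477 -0.10446672262343454 -0.0770527471199215
```

```bash
python3 -m handwheel '[{"dx":0,"dy":0,"dz":0.03,"ax":0,"ay":0,"az":0},{"dx":0,"dy":0,"dz":0.055,"ax":0,"ay":0,"az":0},{"dx":0,"dy":0,"dz":0.07,"ax":0,"ay":0,"az":0},{"dx":0,"dy":0,"dz":0.077,"ax":0,"ay":0,"az":0},{"dx":0,"dy":0,"dz":0.08,"ax":0,"ay":0,"az":0}]'
python3 -m handwheel '[{"dx":0,"dy":0,"dz":0.003,"ax":0,"ay":0,"az":0},{"dx":0,"dy":0,"dz":0.006,"ax":0,"ay":0,"az":0},{"dx":0,"dy":0,"dz":0.009,"ax":0,"ay":0,"az":0},{"dx":0,"dy":0,"dz":0.012,"ax":0,"ay":0,"az":0},{"dx":0,"dy":0,"dz":0.012,"ax":0,"ay":0,"az":0}]'
```

```text
time: 2.28
tool_pos: [0.4974, -0.187, 0.1229]
tool_rot: [-0.0, 0.837, -0.548, 0.0]
contact_force: [-0.4, 0.1, -0.7]
gripper_width: -0.003
time: 2.9
tool_pos: [0.497, -0.1864, 0.1102]
tool_rot: [0.0, 0.837, -0.548, -0.0]
contact_force: [-0.4, -0.4, -0.4]
gripper_width: 0.002
```

Run:
```python
from h import *
d([.4975,-.1855,.100])
f=manip.grab_frame("wrist");cv2.imwrite("pics/w3.png",f["image"])
f=manip.grab_frame("scene");cv2.imwrite("pics/s3.png",cv2.resize(f["image"][150:330,220:460],None,fx=3,fy=3))
```

```text
t 2.9 tcp [ 0.497  -0.1864  0.1102] F [-0.4 -0.4 -0.4] w 0.002 tool shift mm [-0.6 -0.8 10.2]
```

View pics/w3.png

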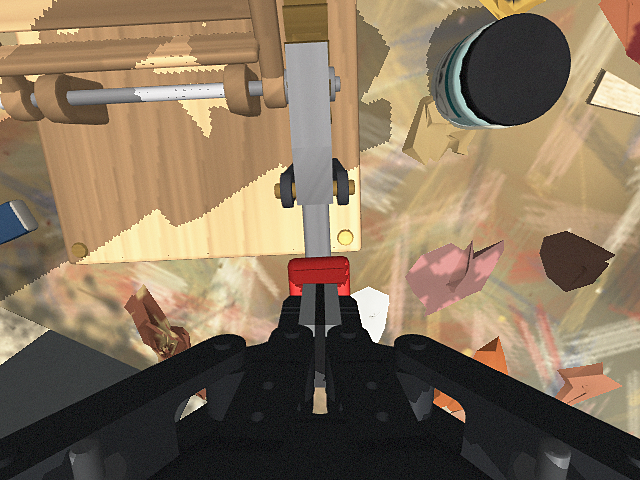

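View pics/s3.png

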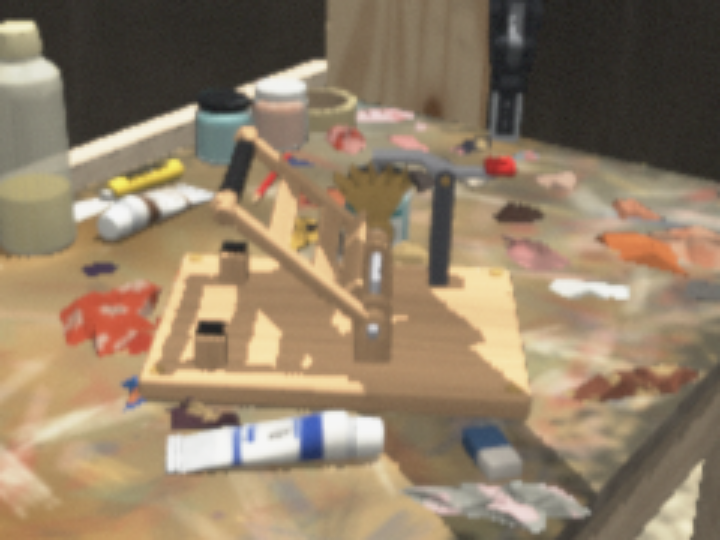

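The wrist view shows the fingertips over the pad at (320,285). In the scene view the fingertip (507,135) still appears above the pad (500,165), and the force is near zero. I'll project the TCP and the pad into that view to compare.

```bash
cat >> h.py <<'E'
def proj(f,p):
    c=R.from_quat(np.roll(f["rotation"],-1)).as_matrix().T@(np.array(p)-f["xyz"]);K=f["K"]
    return np.array([K[0,0]*c[0]/-c[2]+K[0,2],-K[1,1]*c[1]/-c[2]+K[1,2]])
E
python3 - <<'E'
from h import *
s=manip.state()
f=manip.grab_frame("scene");P=cloud(f);im=f["image"].astype(int)
print("tcp px",proj(f,s["tool_pos"]),"pad px eng",proj(f,e2w(-.092,-.09,.12)),"-20",proj(f,e2w(-.092,-.09,.1)))
m=(im[...,2]>120)&(im[...,1]<90)&(im[...,0]<90);m[:,:370]=0;m[:,410:]=0;m[:195]=0;m[215:]=0
v,u=np.nonzero(m);print(u.min(),u.max(),v.min(),v.max(),np.median(P[m],0))
f=manip.grab_frame("wrist");P=cloud(f);im=f["image"].astype(int)
m=(im[...,2]>90)&(im[...,1]<60)&(im[...,0]<60)&(P[...,2]>.06)&(P[...,2]<.14)
m[:240]=0;m[310:]=0;p=P[m];print(m.sum(),np.median(p,0),p.min(0),p.max(0))
print("tcp px",proj(f,s["tool_pos"]))
for vv in (262,270,278,285,292,300,310,320): print(vv,[P[vv,uu].round(4).tolist() for uu in (297,312,328,343)])
E
```

```text
tcp px [386.33953022 206.80661825] pad px eng [386.94293584 203.14061913] -20 [386.23088333 211.23694669]
381 391 202 208 [ 0.49437299 -0.17702822  0.11850577]
1620 [ 0.50334882 -0.18313401  0.1205698 ] [ 0.48611664 -0.20169564  0.11535671] [ 0.5132295  -0.16949341  0.12321187]
tcp px [319.0719083  277.51886918]
262 [[0.503, -0.1732, 0.1189], [0.5061, -0.1793, 0.1199], [0.509, -0.1858, 0.1201], [0.5117, -0.1919, 0.12]]
270 [[0.5003, -0.1745, 0.121], [0.5033, -0.1805, 0.1221], [0.5058, -0.1872, 0.1209], [0.5084, -0.1934, 0.1205]]
278 [[0.4964, -0.176, 0.1201], [0.4992, -0.1822, 0.1204], [0.5021, -0.1889, 0.1203], [0.5052, -0.1948, 0.1215]]
285 [[0.4942, -0.1771, 0.1223], [0.5054, -0.18, 0.1446], [0.5083, -0.1855, 0.1456], [0.5017, -0.1965, 0.1201]]
292 [[0.4902, -0.1787, 0.1203], [0.5058, -0.18, 0.1523], [0.5085, -0.1852, 0.1531], [0.4989, -0.1977, 0.121]]
300 [[0.5001, -0.1764, 0.151], [0.5058, -0.1802, 0.159], [0.5088, -0.1849, 0.1609], [0.507, -0.192, 0.1512]]
310 [[0.4999, -0.1769, 0.1586], [0.5064, -0.1801, 0.1682], [0.5086, -0.1848, 0.1685], [0.5068, -0.1916, 0.1595]]
320 [[0.5007, -0.1771, 0.1672], [0.5065, -0.1802, 0.1753], [0.5084, -0.1847, 0.1751], [0.5066, -0.1912, 0.1669]]
```

Depth shows the pad still at z = 0.120 and the lowest visible finger surface at z ≈ 0.144. So the real fingertip ends about 3 cm above the reported TCP. I'll go on down in small steps and watch the force and the pad.

```bash
python3 -m handwheel '[{"dx":0,"dy":0,"dz":0.003,"ax":0,"ay":0,"az":0},{"dx":0,"dy":0,"dz":0.006,"ax":0,"ay":0,"az":0},{"dx":0,"dy":0,"dz":0.009,"ax":0,"ay":0,"az":0},{"dx":0,"dy":0,"dz":0.012,"ax":0,"ay":0,"az":0},{"dx":0,"dy":0,"dz":0.015,"ax":0,"ay":0,"az":0}]'
python3 - <<'E'
from h import *
d([.4975,-.1855,.090])
f=manip.grab_frame("wrist");P=cloud(f);cv2.imwrite("pics/w4.png",f["image"])
for vv in (270,278,282,284,286,290,295): print(vv,[P[vv,uu].round(4).tolist() for uu in (297,312,328,343)])
f=manip.grab_frame("scene");cv2.imwrite("pics/s4.png",cv2.resize(f["image"][160:240,340:440],None,fx=6,fy=6))
E
```

```text
time: 3.72
tool_pos: [0.4972, -0.1865, 0.0953]
tool_rot: [0.0, 0.837, -0.548, -0.0]
contact_force: [0.4, -0.7, 0.6]
gripper_width: 0.002
t 3.725 tcp [ 0.4972 -0.1865  0.0953] F [ 0.4 -0.7  0.6] w 0.002 tool shift mm [-0.8 -0.7  5.3]
270 [[0.5041, -0.1735, 0.1165], [0.5069, -0.1791, 0.1175], [0.5098, -0.185, 0.1183], [0.5128, -0.1903, 0.1198]]
278 [[0.5021, -0.1745, 0.1199], [0.505, -0.18, 0.1211], [0.5072, -0.1861, 0.1201], [0.5097, -0.1917, 0.1202]]
282 [[0.5009, -0.1751, 0.1211], [0.5031, -0.1808, 0.1203], [0.5065, -0.1864, 0.1225], [0.5085, -0.1922, 0.1213]]
284 [[0.5004, -0.1753, 0.1218], [0.5058, -0.1798, 0.1297], [0.5081, -0.1855, 0.1292], [0.5075, -0.1927, 0.1206]]
286 [[0.4998, -0.1756, 0.1223], [0.5062, -0.1797, 0.1325], [0.5083, -0.1854, 0.1318], [0.5065, -0.1932, 0.1202]]
290 [[0.4974, -0.1765, 0.1204], [0.5055, -0.18, 0.1347], [0.5081, -0.1854, 0.1352], [0.505, -0.1939, 0.1203]]
295 [[0.4955, -0.1773, 0.1208], [0.5061, -0.1799, 0.1406], [0.5081, -0.1852, 0.1399], [0.503, -0.1948, 0.1206]]
```

View pics/s4.png

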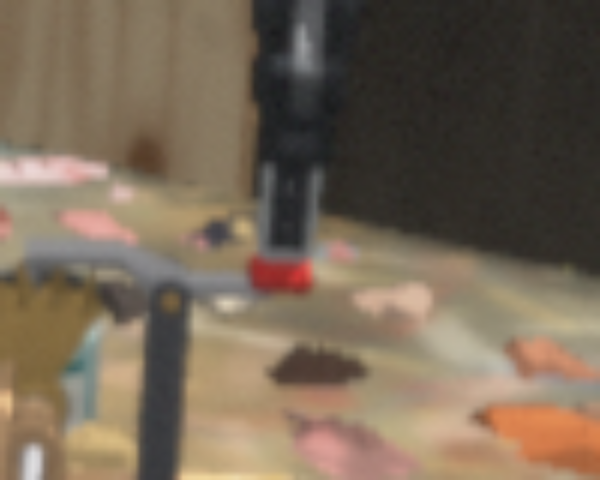

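The scene view shows the tip at (290,255) just above the pad at (282,272). The offset from reported TCP to real tip is about 33 mm, so contact should come near TCP z = 0.087 and the stop near 0.067. I go on pressing.

```bash
python3 -m handwheel '[{"dx":0,"dy":0,"dz":0.003,"ax":0,"ay":0,"az":0},{"dx":0,"dy":0,"dz":0.006,"ax":0,"ay":0,"az":0},{"dx":0,"dy":0,"dz":0.009,"ax":0,"ay":0,"az":0},{"dx":0,"dy":0,"dz":0.012,"ax":0,"ay":0,"az":0}]'
python3 -m handwheel '[{"dx":0,"dy":0,"dz":0.002,"ax":0,"ay":0,"az":0},{"dx":0,"dy":0,"dz":0.004,"ax":0,"ay":0,"az":0},{"dx":0,"dy":0,"dz":0.006,"ax":0,"ay":0,"az":0}]'
python3 -m handwheel '[{"dx":0,"dy":0,"dz":0.002,"ax":0,"ay":0,"az":0},{"dx":0,"dy":0,"dz":0.004,"ax":0,"ay":0,"az":0},{"dx":0,"dy":0,"dz":0.006,"ax":0,"ay":0,"az":0}]'
```

```text
time: 4.32
tool_pos: [0.4969, -0.1871, 0.0837]
tool_rot: [0.001, 0.837, -0.548, -0.0]
contact_force: [-4.2, -2.3, 3.6]
gripper_width: 0.0
time: 4.7
tool_pos: [0.497, -0.1869, 0.0773]
tool_rot: [0.0, 0.837, -0.548, -0.0]
contact_force: [-4.6, -3.5, 2.9]
gripper_width: 0.001
time: 5.08
tool_pos: [0.4975, -0.1872, 0.075]
tool_rot: [0.001, 0.837, -0.547, -0.0]
contact_force: [-14.7, 0.5, 26.2]
gripper_width: 0.001
```

Run:
```python
from h import *
d([.4975,-.1855,.068])
f=manip.grab_frame("wrist");P=cloud(f);cv2.imwrite("pics/w5.png",f["image"][120:340,160:480])
for vv in (265,270,278,282,284,290): print(vv,[P[vv,uu].round(4).tolist() for uu in (297,312,328,343)])
f=manip.grab_frame("scene");cv2.imwrite("pics/s5.png",cv2.resize(f["image"][160:240,340:440],None,fx=6,fy=6))
```

```text
t 5.075 tcp [ 0.4975 -0.1872  0.075 ] F [-14.7   0.5  26.2] w 0.001 tool shift mm [-1.5 -0.7  7. ]
265 [[0.4794, -0.1798, 0.0179], [0.5111, -0.1781, 0.1027], [0.5135, -0.184, 0.1022], [0.4913, -0.2062, 0.019]]
270 [[0.4755, -0.1813, 0.0158], [0.5085, -0.1792, 0.1008], [0.5108, -0.1852, 0.1], [0.5133, -0.1908, 0.1001]]
278 [[0.504, -0.1747, 0.1036], [0.5066, -0.1801, 0.1044], [0.509, -0.186, 0.1038], [0.5117, -0.1912, 0.1049]]
282 [[0.5026, -0.1753, 0.1042], [0.5052, -0.1807, 0.1047], [0.5078, -0.1865, 0.1049], [0.51, -0.1921, 0.1042]]
284 [[0.5025, -0.1755, 0.1058], [0.5061, -0.1804, 0.1092], [0.5086, -0.186, 0.1093], [0.5089, -0.1926, 0.1035]]
290 [[0.4994, -0.1766, 0.1041], [0.5061, -0.1805, 0.1149], [0.5085, -0.1859, 0.1148], [0.5073, -0.1932, 0.1055]]
```

View pics/s5.png

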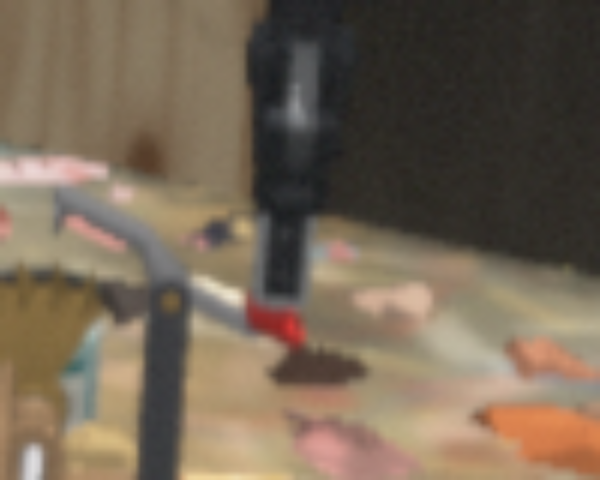

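View pics/w5.png

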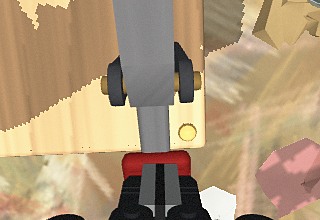

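The scene view shows the hook well up at (65,200) and the pad tilted about 26° at (275,318). With 26 N on the tool, the pawl is at its stop. I lift off and check that it stays there.

```bash
python3 -m handwheel '[{"dx":0,"dy":0,"dz":-0.01,"ax":0,"ay":0,"az":0},{"dx":0,"dy":0,"dz":-0.03,"ax":0,"ay":0,"az":0},{"dx":0,"dy":0,"dz":-0.06,"ax":0,"ay":0,"az":0},{"dx":0,"dy":0,"dz":-0.09,"ax":0,"ay":0,"az":0},{"dx":0,"dy":0,"dz":-0.1,"ax":0,"ay":0,"az":0}]'
python3 - <<'E'
from h import *
f=manip.grab_frame("scene");cv2.imwrite("pics/s6.png",cv2.resize(f["image"][150:250,300:440],None,fx=5,fy=5))
f=manip.grab_frame("wrist");P=cloud(f);im=f["image"].astype(int);cv2.imwrite("pics/w6.png",f["image"])
E=P-np.r_[O,0];x=E[...,0]*np.cos(yaw)+E[...,1]*np.sin(yaw);y=-E[...,0]*np.sin(yaw)+E[...,1]*np.cos(yaw);z=P[...,2]
m=(im[...,2]>90)&(im[...,1]<60)&(im[...,0]<60)&(z>.07)&(z<.14);print(m.sum(),np.polyfit(x[m],z[m],1),x[m].min(),x[m].max(),np.median(z[m]))
# frame side rails height by top view
f=manip.grab_frame("top");P=cloud(f);im=f["image"].astype(int)
E=P-np.r_[O,0];x=E[...,0]*np.cos(yaw)+E[...,1]*np.sin(yaw);y=-E[...,0]*np.sin(yaw)+E[...,1]*np.cos(yaw);z=P[...,2]
m=(im.max(-1)<90)&(abs(y)<.045)&(x>.06)&(x<.14)&(z>.1)&(z<.18)
print("bar",m.sum(),np.median(x[m]),np.median(y[m]),np.median(z[m]),np.percentile(z[m],[5,95]), y[m].min(),y[m].max())
d([*e2w(.106,0,.20)[:2],.175])
E
```

```text
time: 5.8
tool_pos: [0.4988, -0.1868, 0.1746]
tool_rot: [-0.001, 0.837, -0.547, 0.002]
contact_force: [-0.0, 0.4, 0.3]
gripper_width: 0.002
600 [0.33959684 0.13164749] -0.10156718233752161 -0.07893060258679767 0.10216599375809231
bar 283 0.10145911622747558 -0.002500777558832351 0.14268740346564046 [0.13944123 0.14518897] -0.04465104044891718 0.044580062493571916
t 5.95 tcp [ 0.4974 -0.1863  0.1715] F [ 0.  -0.3  0.4] w 0.001 tool shift mm [ -99.9 -192.8   -3.4]
```

View pics/s6.png

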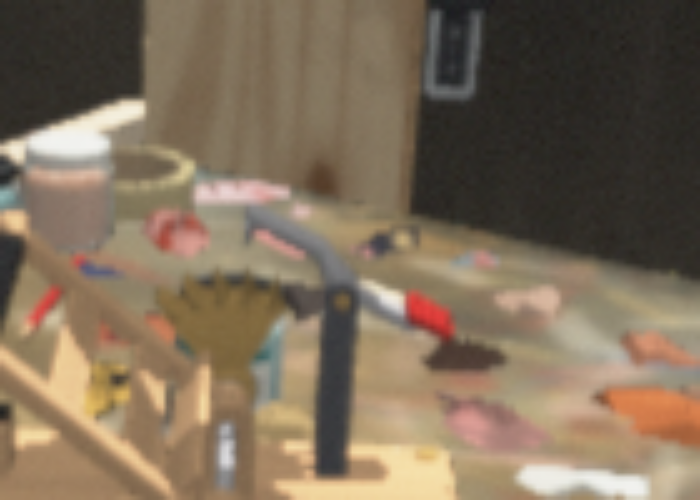

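Run:
```python
from h import *
f=manip.grab_frame("wrist");P=cloud(f);im=f["image"].astype(int)
E=P-np.r_[O,0];x=E[...,0]*np.cos(yaw)+E[...,1]*np.sin(yaw);y=-E[...,0]*np.sin(yaw)+E[...,1]*np.cos(yaw);z=P[...,2]
m=(im[...,2]>80)&(im[...,1]<60)&(im[...,0]<60)&(z>.07)&(z<.14)
v,u=np.nonzero(m);print(u.min(),u.max(),v.min(),v.max())
for r in range(v.min(),v.max()+1,2):
    k=m[r]; print(r,k.sum(),x[r][k].mean().round(4),z[r][k].mean().round(4),im[r][k].mean(0).round())
```

```text
298 340 220 251
220 4 -0.0792 0.1013 [15. 17. 97.]
222 39 -0.0797 0.1027 [ 26.  28. 149.]
224 38 -0.0807 0.1041 [ 43.  46. 202.]
226 13 -0.0817 0.1047 [ 47.  49. 221.]
228 8 -0.0833 0.1042 [ 46.  48. 222.]
230 19 -0.0848 0.1043 [ 41.  42. 193.]
232 21 -0.0857 0.1042 [ 45.  48. 212.]
234 16 -0.0876 0.103 [ 49.  52. 228.]
236 9 -0.0892 0.1016 [ 48.  52. 223.]
238 17 -0.0909 0.1013 [ 40.  42. 190.]
240 20 -0.092 0.1011 [ 43.  46. 200.]
242 20 -0.094 0.0998 [ 48.  51. 220.]
244 14 -0.0956 0.0986 [ 49.  53. 222.]
246 21 -0.0975 0.0979 [ 39.  42. 176.]
248 17 -0.0982 0.0984 [ 43.  46. 204.]
250 28 -0.1004 0.0968 [ 40.  40. 219.]
```

View pics/w6.png

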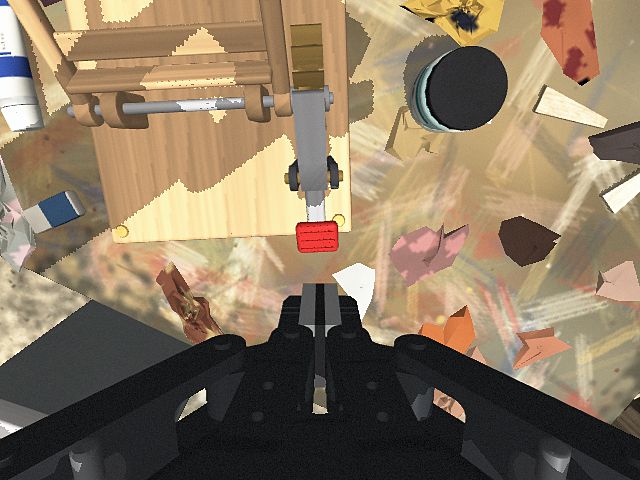

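A pad slope of about 0.40 rad and a drop of about 19 mm put the pawl near its stop, and it stays there. The bar top is at easel x = 0.1015, z = 0.143, so the tilt is about 0.22. Next I move over the middle of the bar.

```bash
python3 -m handwheel '[{"dx":-0.022,"dy":-0.043,"dz":0,"ax":0,"ay":0,"az":0},{"dx":-0.044,"dy":-0.086,"dz":0,"ax":0,"ay":0,"az":0},{"dx":-0.066,"dy":-0.129,"dz":0,"ax":0,"ay":0,"az":0},{"dx":-0.088,"dy":-0.172,"dz":0,"ax":0,"ay":0,"az":0},{"dx":-0.1,"dy":-0.193,"dz":0,"ax":0,"ay":0,"az":0}]'
python3 -m handwheel '[{"dx":0,"dy":0,"dz":0.015,"ax":0,"ay":0,"az":0},{"dx":0,"dy":0,"dz":0.03,"ax":0,"ay":0,"az":0},{"dx":0,"dy":0,"dz":0.045,"ax":0,"ay":0,"az":0}]'
python3 - <<'E'
from h import *
d([*e2w(.106,0,.20)[:2],.110])
f=manip.grab_frame("scene");cv2.imwrite("pics/s7.png",cv2.resize(f["image"][150:300,260:440],None,fx=4,fy=4))
f=manip.grab_frame("wrist");P=cloud(f);cv2.imwrite("pics/w7.png",f["image"])
E
```

```text
time: 6.62
tool_pos: [0.634, -0.0157, 0.1693]
tool_rot: [0.001, 0.837, -0.547, -0.002]
contact_force: [-0.0, -0.5, 0.3]
gripper_width: -0.001
time: 7.0
tool_pos: [0.6328, -0.0187, 0.1246]
tool_rot: [0.001, 0.836, -0.548, -0.001]
contact_force: [0.0, -0.5, 0.2]
gripper_width: 0.001
t 7.0 tcp [ 0.6328 -0.0187  0.1246] F [ 0.  -0.5  0.2] w 0.001 tool shift mm [-0.5 -1.6 14.6]
```

View pics/s7.png

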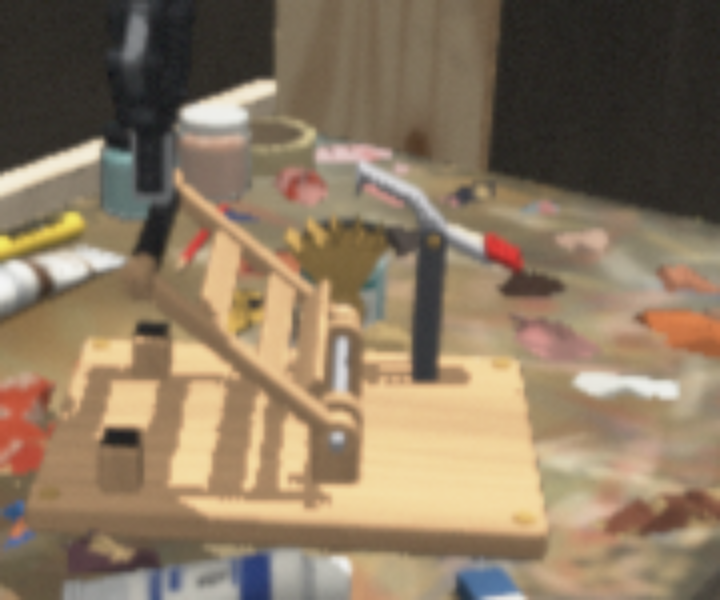

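View pics/w7.png

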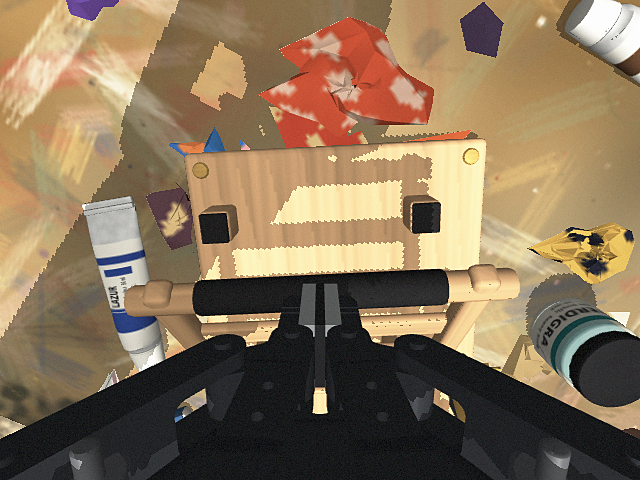

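The wrist view shows the closed fingertips at (320,285), over the middle of the sleeve (193 to 447). In the scene view the tip (152,195) is just above the bar. Now I push down along the arc.

```bash
python3 -m handwheel '[{"dx":0,"dy":-0.001,"dz":0.01,"ax":0,"ay":0,"az":0},{"dx":0,"dy":-0.002,"dz":0.015,"ax":0,"ay":0,"az":0},{"dx":0,"dy":-0.004,"dz":0.02,"ax":0,"ay":0,"az":0},{"dx":0,"dy":-0.007,"dz":0.025,"ax":0,"ay":0,"az":0},{"dx":0,"dy":-0.01,"dz":0.03,"ax":0,"ay":0,"az":0}]'
python3 - <<'E'
from h import *
d([*e2w(.1145,0,.20)[:2],.095])
f=manip.grab_frame("scene");cv2.imwrite("pics/s8.png",cv2.resize(f["image"][150:300,260:440],None,fx=4,fy=4))
E
```

```text
time: 7.72
tool_pos: [0.6462, -0.0126, 0.0996]
tool_rot: [-0.003, 0.837, -0.548, 0.002]
contact_force: [2.4, 4.0, 6.3]
gripper_width: -0.001
t 7.725 tcp [ 0.6462 -0.0126  0.0996] F [2.4 4.  6.3] w -0.001 tool shift mm [-0.7  4.7  4.5]
```

View pics/s8.png

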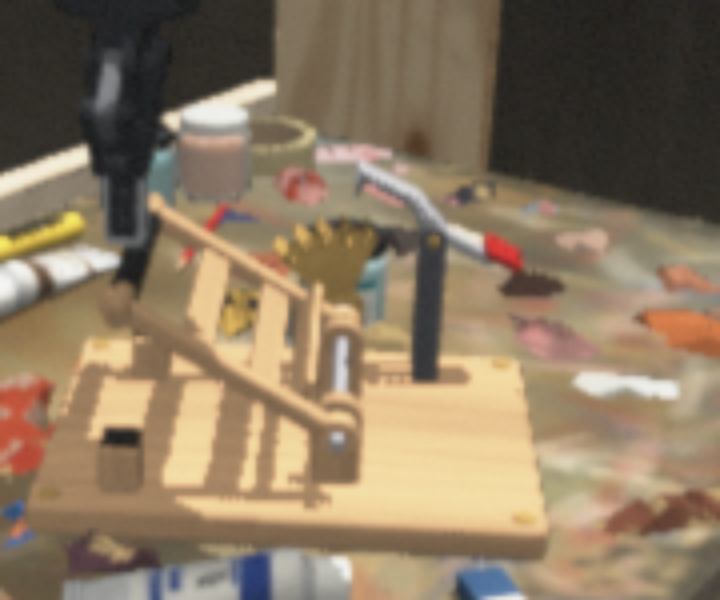

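The frame is moving down with the pawl free and 6 N on the tool. The tip leads the bar by about 5 mm, so I ease off the forward motion.

```bash
python3 -m handwheel '[{"dx":0,"dy":0.001,"dz":0.006,"ax":0,"ay":0,"az":0},{"dx":0,"dy":0.001,"dz":0.013,"ax":0,"ay":0,"az":0},{"dx":0,"dy":-0.001,"dz":0.02,"ax":0,"ay":0,"az":0},{"dx":0,"dy":-0.003,"dz":0.028,"ax":0,"ay":0,"az":0},{"dx":0,"dy":-0.005,"dz":0.034,"ax":0,"ay":0,"az":0}]'
python3 - <<'E'
from h import *
d([*e2w(.126,0,.20)[:2],.030])
f=manip.grab_frame("scene");cv2.imwrite("pics/s9.png",cv2.resize(f["image"][150:300,260:440],None,fx=4,fy=4))
f=manip.grab_frame("wrist");cv2.imwrite("pics/w9.png",f["image"])
E
```

```text
time: 8.4
tool_pos: [0.6486, -0.0118, 0.0629]
tool_rot: [-0.0, 0.837, -0.548, 0.001]
contact_force: [2.9, 1.2, 3.5]
gripper_width: -0.0
t 8.4 tcp [ 0.6486 -0.0118  0.0629] F [2.9 1.2 3.5] w -0.0 tool shift mm [-1.5 -4.3 32.9]
```

View pics/s9.png

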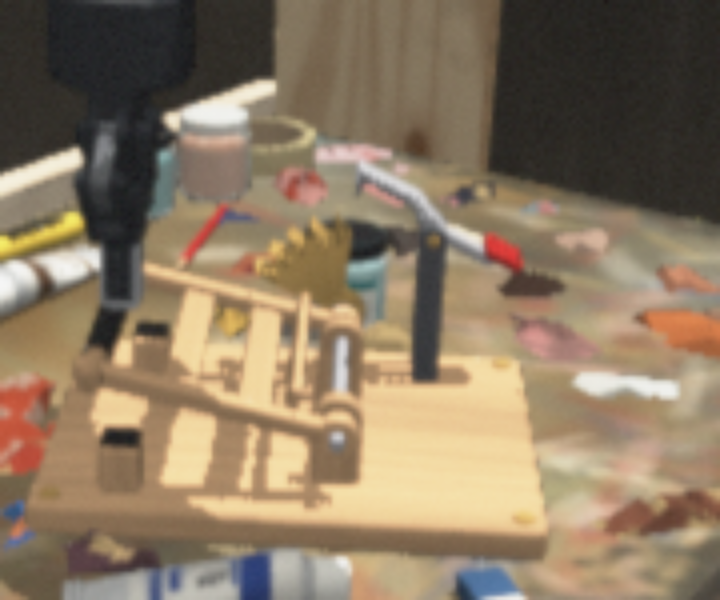

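View pics/w9.png

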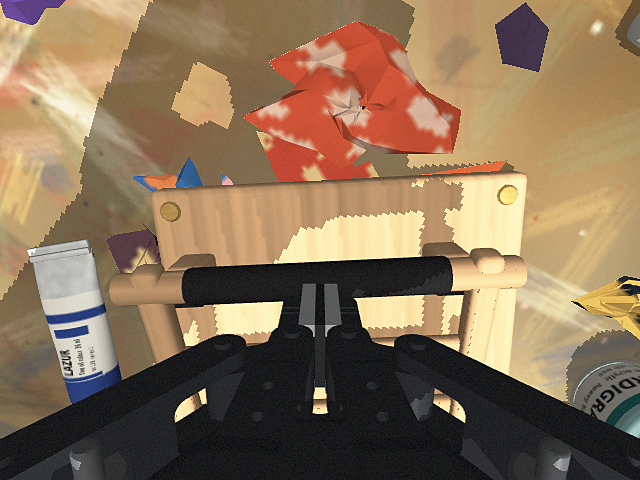

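The frame is at about 15° with the tip about 4 mm behind the bar centre. I continue with more forward motion.

```bash
python3 -m handwheel '[{"dx":0,"dy":-0.004,"dz":0.006,"ax":0,"ay":0,"az":0},{"dx":0,"dy":-0.006,"dz":0.012,"ax":0,"ay":0,"az":0},{"dx":0,"dy":-0.007,"dz":0.018,"ax":0,"ay":0,"az":0},{"dx":0,"dy":-0.008,"dz":0.024,"ax":0,"ay":0,"az":0}]'
python3 -m handwheel '[{"dx":0,"dy":0,"dz":0.004,"ax":0,"ay":0,"az":0},{"dx":0,"dy":0,"dz":0.007,"ax":0,"ay":0,"az":0},{"dx":0,"dy":0,"dz":0.01,"ax":0,"ay":0,"az":0}]'
python3 -c "
from h import *
d([*e2w(.130,0,.20)[:2],.030])"
```

```text
time: 9.0
tool_pos: [0.6547, -0.0084, 0.0378]
tool_rot: [0.0, 0.837, -0.548, -0.001]
contact_force: [-1.6, -0.8, 2.9]
gripper_width: -0.001
time: 9.38
tool_pos: [0.6554, -0.0085, 0.0336]
tool_rot: [0.001, 0.837, -0.547, -0.001]
contact_force: [-18.3, 1.1, 33.3]
gripper_width: -0.001
t 9.375 tcp [ 0.6554 -0.0085  0.0336] F [-18.3   1.1  33.3] w -0.001 tool shift mm [-1.3 -0.8  3.6]
```

33 N and no further motion: the frame is on its rests. I hold two rows, lift clear and check.

```bash
python3 -m handwheel '[{"dx":0,"dy":0,"dz":0,"ax":0,"ay":0,"az":0},{"dx":0,"dy":0,"dz":0,"ax":0,"ay":0,"az":0},{"dx":0,"dy":0,"dz":-0.012,"ax":0,"ay":0,"az":0},{"dx":0,"dy":0,"dz":-0.05,"ax":0,"ay":0,"az":0},{"dx":0,"dy":0,"dz":-0.1,"ax":0,"ay":0,"az":0}]'
python3 -m handwheel '[{"dx":0.03,"dy":0.045,"dz":-0.02,"ax":0,"ay":0,"az":0},{"dx":0.06,"dy":0.09,"dz":-0.04,"ax":0,"ay":0,"az":0},{"dx":0.09,"dy":0.135,"dz":-0.05,"ax":0,"ay":0,"az":0},{"dx":0.12,"dy":0.18,"dz":-0.05,"ax":0,"ay":0,"az":0},{"dx":0.15,"dy":0.225,"dz":-0.05,"ax":0,"ay":0,"az":0}]'
python3 - <<'E'
from h import *
f=manip.grab_frame("scene");cv2.imwrite("pics/s10.png",cv2.resize(f["image"][150:300,260:440],None,fx=4,fy=4))
f=manip.grab_frame("top");P=cloud(f);im=f["image"].astype(int);cv2.imwrite("pics/t10.png",cv2.resize(f["image"][140:315,260:480],None,fx=3,fy=3))
E=P-np.r_[O,0];x=E[...,0]*np.cos(yaw)+E[...,1]*np.sin(yaw);y=-E[...,0]*np.sin(yaw)+E[...,1]*np.cos(yaw);z=P[...,2]
m=(im.max(-1)<90)&(abs(y)<.045)&(x>.12)&(x<.14)&(z>.03)
print("bar",m.sum(),np.median(x[m]),np.median(z[m]),np.percentile(z[m],90))
win=np.zeros((480,640),bool);win[140:315,260:480]=1
red=win&(im[...,2]>150)&(im[...,1]<70)&(im[...,0]<70)&(z>.08);print("pad",red.sum(),P[red].mean(0))
mm=win&(z>.012)&(z<.2);n,l,s,c=cv2.connectedComponentsWithStats(mm.astype(np.uint8))
for i in range(1,n):
    if s[i,4]>100: print(s[i],P[l==i].mean(0))
d([0,0,0])
E
```

```text
time: 10.0
tool_pos: [0.6539, -0.0082, 0.1272]
tool_rot: [0.001, 0.837, -0.548, -0.002]
contact_force: [1.2, -0.1, -1.1]
gripper_width: -0.0
time: 10.62
tool_pos: [0.5082, -0.2373, 0.1786]
tool_rot: [-0.0, 0.837, -0.547, 0.001]
contact_force: [0.7, -0.3, -0.4]
gripper_width: 0.002
bar 224 0.13080488296981282 0.06142481127716504 0.06386433680756866
pad 102 [ 0.49811799 -0.18436782  0.10152605]
[  291   154   142   149 11648] [ 0.56376717 -0.06363267  0.03464974]
[426 185  33  29 721] [ 0.62459865 -0.23592022  0.05769602]
[273 230  35  46 642] [0.51123557 0.09280587 0.02070157]
[308 292  21  20 143] [0.4026     0.03051022 0.01350319]
t 10.725 tcp [ 0.5069 -0.2395  0.1783] F [1.  1.  0.6] w -0.001 tool shift mm [-420.5  371.   178.1]
```

View pics/s10.png

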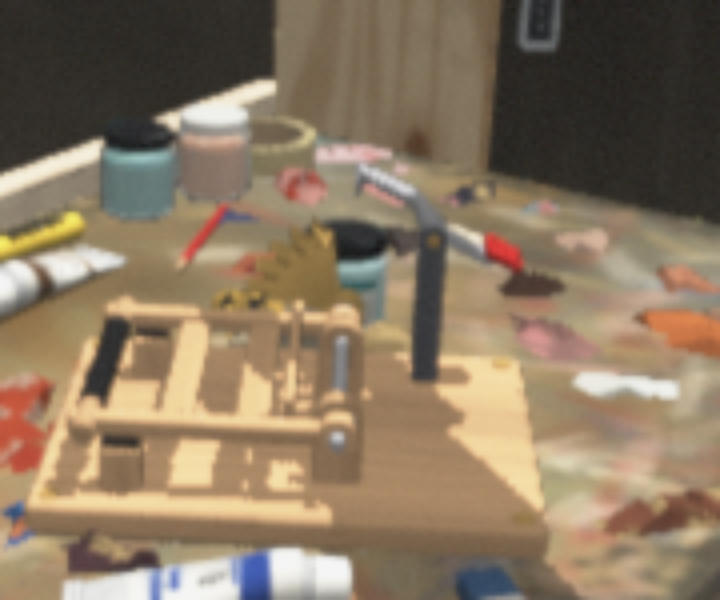

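View pics/t10.png

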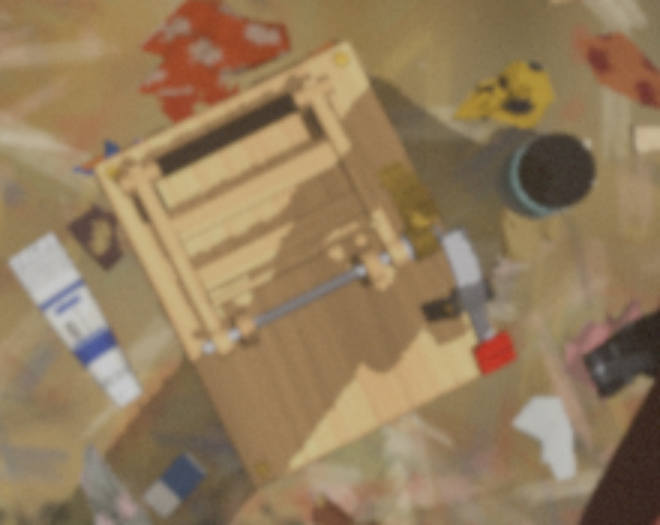

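The frame lies level: the bar is at x = 0.131 with its top at z ≈ 0.063, as expected for the stop. The hook is still up, the bystanders have not moved and the arm is clear, so I hand in.

```bash
python3 -m handwheel '[{"dx":0,"dy":0,"dz":0,"ax":0,"ay":0,"az":0},{"dx":0,"dy":0,"dz":0,"ax":0,"ay":0,"az":0}]'; python3 -c "
from plant import manip
print(manip.job_done())"
```

```text
time: 10.98
tool_pos: [0.5097, -0.235, 0.1784]
tool_rot: [-0.0, 0.837, -0.547, -0.0]
contact_force: [0.7, 0.1, 0.3]
gripper_width: -0.0
the job is handed in; nothing more can be done
None
```

I pressed the red pad down to its stop with the closed fingertips, reaching 26 N. I then pushed the black-sleeved bar over and down until the frame sat on its rests at 33 N, lifted clear and handed in at about 11 s.

**Last checks:**
- **Frame:** the bar top is at 61–64 mm (63 expected when level) and its easel x is 131 mm (130 expected).
- **Pawl:** the hook is visibly up. The pad is about 19 mm lower than when engaged. The measured slope after pressing was about 0.40 rad, against 0.46 at the stop and the 0.32 needed. I did not measure the slope again after pushing the frame, but the pad height was unchanged.
- **Bystanders:** the jar and tube are where they were, within about 1 mm. The eraser measured within about 2 mm of its start.
- **Robot:** the arm stands clear of everything.

**A disagreement:** the real fingertip sits about 33 mm above the reported TCP. The first press therefore stopped short of the pad. I found this in the wrist depth and the scene picture and allowed for it in the later moves.

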